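# Find the fullest sugar tin for the tea table

### The arm

A 6-joint arm with a two-finger parallel gripper is mounted at the origin on the work surface. World frame = base frame: x ahead of the robot, y to its left, z up, the work surface at z = 0. Lengths are in m, angles in rad, forces in N, time in s.
With the tool pointing down it reaches from about 0.35 to 0.975 m from the base axis. Payload 4.9 kg.
Tool frame: the origin (TCP) lies on the front face of the gripper's body, between the roots of the fingers; the fingertips stand ctrl.tip_extent ahead of it and the grasp point (between the pads) lies 54 mm ahead of it (ctrl.tip_extent is the distance from the TCP to the fingertips, in m); z points along the fingers, y is the line along which they close (so a half turn about z gives the same grasp; the last joint's range is limited). The gripper opens to 85 mm and grips with 20 to 120 N. Pads are 22 mm wide; open, the fingers measure 114 mm over their backs; the gripper's body (76 mm by 85 mm) begins 54 mm behind the grasp point. The pads swing forward as they close: fully open they stand 13 mm farther back than shut.
Start: joints at [-1.312, 0.053, 1.613, -0, 1.476, -0.119], TCP at [0.231, -0.581, 0.304] pointing down, gripper open.
Joint ranges: [-3.01, 3.01], [-1.01, 2.22], [0.06, 2.58], [-1.02, 4.17], [0.09, 2.62], [-3.14, 3.14]. Speed limits (rad/s): [2.57, 2.57, 3.14, 3.14, 3.14, 3.14].

### API

Orientations are given as a rotation vector (axis times angle).
In Python, from station import ctrl gives the robot as it stands.
- The arm moves only by the tool apply_moves, never from a script. Its argument "rows" is one flat list of numbers, 6 for each row, row after row: the shift along the tool's x, y, z normalised to -1 to 1, where 1 is 0.6 m, then the turn, a rotation vector about the tool's x, y, z normalised to -1 to 1, where 1 is 90 degrees. A call has 1 to 20 rows; each row is the pose to reach, as a shift and turn from the pose commanded when the call began, along the tool's axes at that moment; what a row does not reach only later rows make up. A row lasts 1/10 s, in which the tool goes at most 50 mm and 8.59 degrees, less where a joint would pass 70% of its speed; a pose out of reach is approached as far as the arm can. A call with a number of a shift or a turn outside -1 to 1 is refused whole. A call with a gripper value outside its range is refused whole. "grip" is the opening, from 0 (shut) to 1 (fully open), set as the call begins (left out, the last holds). The fingers move at their own pace and stop on an object; "grip_force" is the grip in N (left out, the last holds). Time passes only in rows, so rows that repeat a pose let the fingers close. It gives the time, the measured TCP pose, the force, the opening and the grip force at its end, in the units of the state.
- ctrl.get_obs(): the state, without advancing time (a new reading comes with each control period).
- ctrl.get_image(name): name is "scene" or "top" or "wrist"; returns (picture, depth): 420x560x3 uint8, blue, green, red; 420x560 float32, m along the optical axis (not along the pixel's ray), 0 where there is no reading.
- ctrl.camera_model(name): a dict with "mtx" (3x3 intrinsics, pixels), "R" (3x3) and "t" (3): a world point X has camera coordinates R X + t; the wrist camera has in their place "tool_from_camera" (4x4, takes a point from camera to tool coordinates, whose origin is the TCP and whose axes are the flange's). Camera axes: x right, y down, z forward; pixel columns grow to the right and rows downward; lengths in m; the calibration is good to about 2 mm. The wrist camera is an equidistant fisheye: a pixel r from the principal point sees the ray r / f radians off the axis. A picture is of the moment at which its call begins: read the wrist's pose just before it. camera_model takes no time and is no camera call.
- ctrl.finish_job(): hands the job in; it is judged then, once.
The state is a dict: "t": time; "q": joint angles; "dq": joint speeds; "effort": joint torques, N m; "tool_pos": TCP position; "tool_rot": TCP orientation; "contact_force": force on the tool from outside, world axes, zero at the start; "wrist_torque": the same for the moment, N m; "opening": finger opening in m; "grip_force": force on a finger pad.
Only numpy, scipy, OpenCV 4.12 (cv2) and the standard library are available. Lean on these libraries where they do the work, as an engineer would, in place of code of your own. Each camera call takes 0.05 s, during which the arm holds its last target. There are 200 camera calls.

### The job

Get the sugar ready for tea: lay the loose sugar spoon flat in the wooden tray beside the two already there, parallel to them and with its bowl pointing the same way, without shifting those two. Then find the fullest of the three identical closed tins by heft: going from the robot's left to its right, lift each one clear of the console for a moment and set it gently back upright in its own place (the last may stay in hand if it is the fullest). Finish holding the fullest tin upright and still in the gripper, its base at least 15 cm above the console, with the other two standing in their places and the rest of the tea things left alone.

Things in the scene. Friction and masses are not known exactly. Their poses are not given: they have to be found in the camera images.
- spoon: loose steel sugar spoon, 45 g, 159 mm long, starting flat on the bare console, yaw within 1.2 rad. Origin: under the balance point, on the surface it lies on; x points to the bowl. Round arched handle, 8 mm thick: grip it at the origin, axis 12 mm up, level for 12 mm either way. Flat paddle end at x -92 mm; round bowl 39 mm wide, 10.5 mm high, centre x +48 mm
- spoon_tip (a point): the tip of the loose spoon's bowl, on own x, 67.5 mm from the spoon's origin, 10 mm above the surface it lies on
- tray: shallow light-wood tray, fixed, 220 mm along x, 200 mm along y; floor and walls 6 mm thick, rim 14 mm above the console; yaw within 0.35 rad. Origin: centre of underside. The two laid spoons lie along x, bowls to +x, at y about +65 and +15 mm; the half at negative y is empty: the third fits well at y -45 mm
- tray_spoon_a: laid spoon farther from the empty half of the tray: steel sugar spoon like the loose one (same shape and axes). Not to be shifted
- tray_spoon_b: laid spoon next to the empty half of the tray: steel sugar spoon like the loose one (same shape and axes). Not to be shifted
- tin_left: One of three identical closed tins, green with gilt lid, 76 mm along x, 60 mm along y, 110 mm high, plain upright sides; yaw within 0.25 rad. Origin: centre of underside. Hidden sugar packs inside may slide 10 mm. Whole mass 0.18 to 0.49 kg; the fullest, which may be any, outweighs each other one by 0.1 kg or more. This is the one on the robot's left (largest y)
- tin_middle: One of three identical closed tins, green with gilt lid, 76 mm along x, 60 mm along y, 110 mm high, plain upright sides; yaw within 0.25 rad. Origin: centre of underside. Hidden sugar packs inside may slide 10 mm. Whole mass 0.18 to 0.49 kg; the fullest, which may be any, outweighs each other one by 0.1 kg or more. This is the one in the middle of the row
- tin_right: One of three identical closed tins, green with gilt lid, 76 mm along x, 60 mm along y, 110 mm high, plain upright sides; yaw within 0.25 rad. Origin: centre of underside. Hidden sugar packs inside may slide 10 mm. Whole mass 0.18 to 0.49 kg; the fullest, which may be any, outweighs each other one by 0.1 kg or more. This is the one on the robot's right (smallest y)
- console: the console: dark stone table top, its surface at z = 0; fixed. Its origin, on the surface, is an arbitrary point of it
- cup_a: white teacup on a blue saucer, 144 mm across, 66 mm high, origin centre of underside; behind the tins; leave alone
- cup_b: a second teacup like cup_a; leave alone
- milk_jug: white milk jug, 78 mm across plus handle, 100 mm high, origin centre of underside; right of the tins; leave alone
- sugar_bowl: empty blue open bowl, 112 mm across, 56 mm high, origin centre of underside; behind the gap between tray and tins; leave alone
Things that resemble listed ones, but are neither listed nor needed, are in the scene too. Leave any red or turquoise look-alike of the tin_left alone. Leave any pink look-alike of the tin_middle alone.

How it is judged:
By the outcome, as a careful person would: the job done as asked, in the order asked, and still so for the second after the job is handed in, while the arm keeps its last pose, push and grip.
It also fails if it takes over 72 s, if anything falls off the work surface, if the arm or the gripper's body presses on something with over 40 N, if the wrist force passes 120 N, or if a joint passes its speed limit or range.

## Working session

There is one attempt and no reset: what is moved stays moved. The work goes in short steps, Python scripts to look and compute and a tool call to move; the robot and the scene stay as the last step left them, time stands still between calls to the robot, and variables do not carry over. Pictures are saved under pics/ and viewed, at most 10 in all, crops included, and the job is handed in when it is done.

Besides the shell and the picture viewer there is one more tool, called after "Emit:" by a JSON object that holds its "fn" and its "kwargs", one argument or row to a line. apply_moves: Moves the arm, as the interface text tells. Its arguments: {"type":"object","properties":{"rows":{"type":"array","items":{"type":"number"}},"grip":{"type":"number"},"grip_force":{"type":"number"}},"required":["rows"]}

```bash
mkdir -p pics; ls; python3 - <<'E'
from station import ctrl
import cv2,numpy as np
o=ctrl.get_obs(); print(o, ctrl.tip_extent)
for n in("top","scene"):
    im,d=ctrl.get_image(n); cv2.imwrite(f"pics/{n}0.png",im); np.savez(f"{n}0.npz",im=im,d=d)
    print(n,{k:np.round(v,4).tolist() for k,v in ctrl.camera_model(n).items()})
print(ctrl.camera_model("wrist"))
E
```

```text
pics
{'t': 0.0, 'q': array([-1.31201435e+00,  5.34005854e-02,  1.61427829e+00,  4.36146276e-05,
        1.47599464e+00, -1.18995709e-01]), 'dq': array([ 1.99796936e-03,  7.28835368e-04, -3.81409607e-04,  4.69824944e-04,
        7.89423866e-05,  1.08360347e-03]), 'effort': array([ 1.53583380e-03, -3.93687057e+01, -3.70173633e+01,  3.48802007e-05,
        7.18845418e-03, -8.95873029e-06]), 'tool_pos': array([ 0.23042654, -0.58047285,  0.30264513]), 'tool_rot': array([-3.08367404e+00, -5.89492602e-01,  1.60133331e-04]), 'contact_force': array([ 0.02663713,  0.2326171 , -0.28755198]), 'wrist_torque': array([ 0.00676023, -0.04068774, -0.01889925]), 'grip_force': 0.0, 'opening': 0.08545064944625225} 0.0726
top {'mtx': [[411.4467, 0.0, 278.2443], [0.0, 411.4467, 209.4597], [0.0, 0.0, 1.0]], 'R': [[0.0224, -0.9997, 0.0036], [-0.9885, -0.0226, -0.1494], [0.1494, -0.0002, -0.9888]], 't': [-0.0378, 0.5506, 1.0812]}
scene {'mtx': [[383.6188, 0.0, 279.6712], [0.0, 383.6188, 207.8949], [0.0, 0.0, 1.0]], 'R': [[-0.8479, 0.5297, 0.0206], [0.2797, 0.48, -0.8315], [-0.4503, -0.6993, -0.5552]], 't': [0.4782, -0.0899, 1.3195]}
{'mtx': array([[325.1922621 ,   0.        , 281.23130866],
       [  0.        , 325.1922621 , 207.40860451],
       [  0.        ,   0.        ,   1.        ]]), 'tool_from_camera': array([[ 6.21216281e-04, -9.64311198e-01, -2.64770706e-01,
         6.66500004e-02],
       [ 9.99999215e-01,  8.87156932e-04, -8.84839467e-04,
         5.30761005e-04],
       [ 1.08815377e-03, -2.64769948e-01,  9.64310993e-01,
        -7.00095137e-02],
       [ 0.00000000e+00,  0.00000000e+00,  0.00000000e+00,
         1.00000000e+00]])}
```

View pics/top0.png

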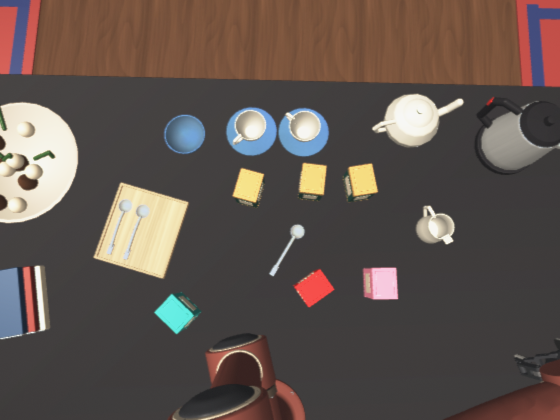

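View pics/scene0.png

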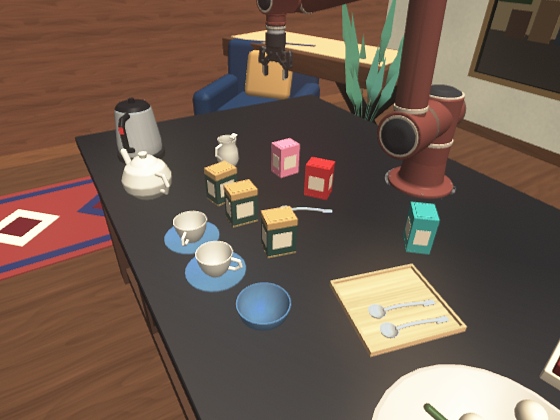

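The top view shows the tray at about (141,230) with bowls toward +x (up). The loose spoon has its bowl at (298,231) and paddle at (274,272). The gilt-lidded tins are at (248,187), (313,180) and (362,182). The turquoise, red and pink decoys sit nearer the robot.

```bash
cat > h.py <<'E'
import cv2,numpy as np
from station import ctrl
from scipy.spatial.transform import Rotation as Rn
def cast(name,px,z,pose=None):
    m=ctrl.camera_model(name); K=m["mtx"]; px=np.atleast_2d(np.float64(px))
    u=(px-[K[0,2],K[1,2]])/[K[0,0],K[1,1]]
    if name=="wrist":
        r=np.linalg.norm(u,axis=1)+1e-12
        d=np.c_[u*(np.sin(r)/r)[:,None],np.cos(r)]
        T=m["tool_from_camera"]; R0=Rn.from_rotvec(pose[1]).as_matrix()
        d=d@T[:3,:3].T@R0.T; c=R0@T[:3,3]+pose[0]
    else:
        d=np.c_[u,np.ones(len(u))]@m["R"]; c=-m["R"].T@m["t"]
    return (c+d*((z-c[2])/d[:,2])[:,None])[:,:2]
def blobs(mask,lo=60):
    cs,_=cv2.findContours(mask.astype(np.uint8),cv2.RETR_EXTERNAL,cv2.CHAIN_APPROX_NONE)
    return [c.reshape(-1,2) for c in cs if cv2.contourArea(c)>lo]
def rect(P):
    (c,s,a)=cv2.minAreaRect(np.float32(P*1000))
    a=a if s[0]>=s[1] else a+90; a=(a+90)%180-90   # direction of the long side
    return np.round(c,1),np.round(sorted(s),1),round(np.radians(a),3)
def pose():
    o=ctrl.get_obs(); return o["tool_pos"],o["tool_rot"]
def go(target,yaw):
    """normalised shift/turn to a down-pointing tool pose; yaw = world direction of tool x"""
    p,r=pose(); R0=Rn.from_rotvec(r)
    Rt=Rn.from_matrix(np.c_[[np.cos(yaw),np.sin(yaw),0],[np.sin(yaw),-np.cos(yaw),0],[0,0,-1]])
    print("shift",np.round(R0.inv().apply(np.array(target)-p)/.6,4),"turn",np.round((R0.inv()*Rt).as_rotvec()/(np.pi/2),4))
E
python3 - <<'E'
from h import *
im=np.load("top0.npz")["im"]; hsv=cv2.cvtColor(im,cv2.COLOR_BGR2HSV); H,S,V=hsv[...,0],hsv[...,1],hsv[...,2]
for c in blobs((H>14)&(H<28)&(S>150)&(V>120),150): print("gold",c.mean(0).round(),rect(cast("top",c,.11)))
def spoon(c,z):
    m=np.zeros(im.shape[:2],np.uint8); cv2.drawContours(m,[c.astype(np.int32)],-1,1,-1); ys,xs=np.nonzero(m)
    P=cast("top",np.c_[xs,ys],z); return rect(P),P.mean(0).round(4),(P.min(0).round(3),P.max(0).round(3))
g=(S<60)&(V>70)
for c in blobs(g[200:300,255:320],60): print("loose",spoon(c+[255,200],.008))
w=(H>8)&(H<28)&(S>50)&(V>100); w[:, :80]=0; w[:,200:]=0; w[:170]=0;w[300:]=0
for c in blobs(w,2000): print("tray",rect(cast("top",c,.013)),cv2.boxPoints(cv2.minAreaRect(np.float32(cast("top",c,.013)))).round(3).tolist())
for c in blobs(g[185:275,95:190],40): print("tspoon",spoon(c+[95,185],.014))
p,r=pose(); print("tool x",Rn.from_rotvec(r).as_matrix()[:,0])
E
```

```text
loose ((array([448.1, -44. ]), array([ 44.5, 164.9]), np.float64(-0.622)), array([ 0.4558, -0.0553]), (array([ 0.371, -0.101]), array([ 0.519, -0.001])))
tray (array([491.4, 353.7]), array([206.9, 224.9]), np.float64(-0.261)) [[0.35600000619888306, 0.28299999237060547], [0.5730000138282776, 0.22499999403953552], [0.6269999742507935, 0.42500001192092896], [0.4099999964237213, 0.4830000102519989]]
tspoon ((array([474. , 287.6]), array([ 15.7, 201.6]), np.float64(-0.21)), array([0.481 , 0.2863]), (array([0.375, 0.261]), array([0.573, 0.308])))
tspoon ((array([502. , 387.5]), array([ 92.4, 198. ]), np.float64(-0.164)), array([0.5084, 0.3929]), (array([0.408, 0.335]), array([0.599, 0.446])))
tool x [9.29479913e-01 3.68872655e-01 2.36474781e-04]
```

```bash
python3 - <<'E'
from h import *
im=np.load("top0.npz")["im"]; hsv=cv2.cvtColor(im,cv2.COLOR_BGR2HSV); H,S,V=hsv[...,0],hsv[...,1],hsv[...,2]
print(hsv[187,248],hsv[178,313],hsv[182,362])
m=(H>10)&(H<30)&(S>100)&(V>150); m[:140]=0; m[230:]=0; m[:,:210]=0
for c in blobs(m,150): print("gold",c.mean(0).round(),rect(cast("top",c,.11)))
go([.458,-.051,.25],-.622)
E
```

```text
[ 25 111 246] [ 24 118 246] [ 24 121 246]
gold [248. 185.] (array([603.7,  54.7]), array([63.3, 79. ]), np.float64(-0.249))
gold [362. 180.] (array([ 625. , -241.5]), array([64.2, 78.4]), np.float64(0.19))
gold [313. 179.] (array([ 624.6, -112.3]), array([63.1, 78.8]), np.float64(-0.097))
shift [ 0.678  -0.6802  0.0894] turn [-1.200e-03  5.000e-04  6.365e-01]
```

Emit:
{"fn": "apply_moves", "kwargs": {
  "rows": [0.678,-0.68,0.089,0,0,0.6365,0.678,-0.68,0.089,0,0,0.6365,0.678,-0.68,0.089,0,0,0.6365,0.678,-0.68,0.089,0,0,0.6365,0.678,-0.68,0.089,0,0,0.6365,0.678,-0.68,0.089,0,0,0.6365,0.678,-0.68,0.089,0,0,0.6365,0.678,-0.68,0.089,0,0,0.6365,0.678,-0.68,0.089,0,0,0.6365,0.678,-0.68,0.089,0,0,0.6365,0.678,-0.68,0.089,0,0,0.6365,0.678,-0.68,0.089,0,0,0.6365,0.678,-0.68,0.089,0,0,0.6365,0.678,-0.68,0.089,0,0,0.6365,0.678,-0.68,0.089,0,0,0.6365,0.678,-0.68,0.089,0,0,0.6365,0.678,-0.68,0.089,0,0,0.6365],
  "grip": 0.35
}}

```text
t: 1.8
tool_pos: [0.458, -0.0526, 0.2506]
tool_rot: [2.99, -0.964, 0.0]
contact_force: [-0.1, -0.5, 0.3]
opening: 0.0296
grip_force: 0.0
```

```bash
python3 - <<'E'
from h import *
p=pose(); im,d=ctrl.get_image("wrist"); print(p, ctrl.tip_extent, ctrl.get_obs()['t'])
cv2.imwrite("pics/w1.png",im); np.savez("w1.npz",im=im,p=p[0],r=p[1])
E
```

```text
(array([ 0.45795878, -0.05263553,  0.25062215]), array([ 2.98981294e+00, -9.64435147e-01,  3.79077012e-04])) 0.0726 1.85
```

View pics/w1.png

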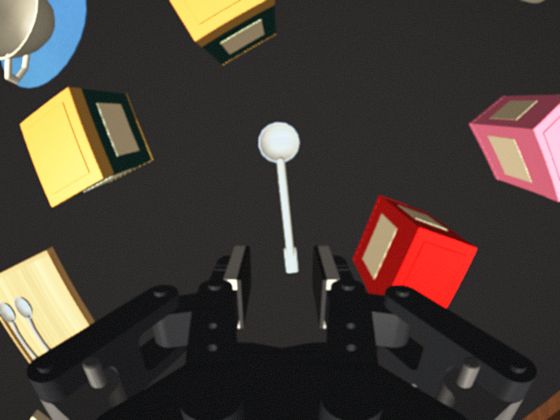

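The wrist view shows the loose spoon, with its bowl at (279,142) and paddle end at (291,270). The red decoy is to the right, clear of the fingers.

```bash
cat > sp.py <<'E'
from h import *
def spoon(im,p,z,box=(160,70,200,210),thr=110):
    x,y,w,h=box; hsv=cv2.cvtColor(im,cv2.COLOR_BGR2HSV)[y:y+h,x:x+w]
    cs=blobs((hsv[...,1]<60)&(hsv[...,2]>thr),200)
    cs=[c+[x,y] for c in cs]; out=[]
    for c in cs:
        m=np.zeros(im.shape[:2],np.uint8); cv2.drawContours(m,[c.astype(np.int32)],-1,1,-1)
        ys,xs=np.nonzero(m); P=cast("wrist",np.c_[xs,ys],z,p); mu=P.mean(0)
        a=np.linalg.svd(P-mu,full_matrices=False)[2][0]; s=(P-mu)@a
        n=np.array([-a[1],a[0]]); w=lambda q:np.ptp((P-mu)[q]@n)
        if w(s<s.min()+.04)>w(s>s.max()-.04): a,s,n=-a,-s,-n
        mid=lambda q: mu+s[q].mean()*a+n*(((P-mu)[q]@n).max()+((P-mu)[q]@n).min())/2
        bowl=mid(s>s.max()-.035); pad=mid(s<s.min()+.02)
        yaw=np.arctan2(*(bowl-pad)[::-1]); u=np.array([np.cos(yaw),np.sin(yaw)])
        L=(P@u); tip=bowl+u*(L.max()-bowl@u); end=pad+u*(L.min()-pad@u)
        out.append((yaw,tip-u*.0675,end+u*.092,L.max()-L.min()))
    return out
E
python3 - <<'E'
from sp import *
f=np.load("w1.npz"); p=(f["p"],f["r"])
for o in spoon(f["im"],p,.008): print(o)
x=np.load("top0.npz")["im"]; hsv=cv2.cvtColor(x,cv2.COLOR_BGR2HSV)
E
```

```text
(np.float64(-0.5208000310480104), array([ 0.45528001, -0.05385468]), array([ 0.45644041, -0.05452031]), np.float64(0.15816224404857626))
```

```bash
python3 -c "
from h import *
go([.456,-.0545,.13],-.521);go([.456,-.0545,.077],-.521)"
```

```text
shift [-0.0008  0.0046  0.2011] turn [-0.     -0.0002 -0.0655]
shift [-0.0008  0.0046  0.2894] turn [-0.     -0.0002 -0.0655]
```

Emit:
{"fn": "apply_moves", "kwargs": {
  "rows": [-0.001,0.0045,0.08,0,0,-0.0655,-0.001,0.0045,0.15,0,0,-0.0655,-0.001,0.0045,0.2,0,0,-0.0655,-0.001,0.0045,0.24,0,0,-0.0655,-0.001,0.0045,0.27,0,0,-0.0655,-0.001,0.0045,0.289,0,0,-0.0655,-0.001,0.0045,0.289,0,0,-0.0655,-0.001,0.0045,0.289,0,0,-0.0655]
}}

```text
t: 2.65
tool_pos: [0.4566, -0.0538, 0.0778]
tool_rot: [3.036, -0.807, 0.001]
contact_force: [-0.1, -0.2, 0.4]
opening: 0.0301
grip_force: 0.0
```

Emit:
{"fn": "apply_moves", "kwargs": {
  "rows": [0,0,0,0,0,0,0,0,0,0,0,0,0,0,0,0,0,0,0,0,0,0,0,0,0,0,0,0,0,0],
  "grip": 0,
  "grip_force": 40
}}

```text
t: 3.15
tool_pos: [0.4572, -0.0538, 0.0786]
tool_rot: [3.036, -0.806, 0.004]
contact_force: [-1.8, 1.0, 6.6]
opening: 0.0061
grip_force: 39.5
```

Emit:
{"fn": "apply_moves", "kwargs": {
  "rows": [0,0,-0.02,0,0,0,0,0,-0.07,0,0,0,0,0,-0.14,0,0,0,0,0,-0.2,0,0,0,0,0,-0.2,0,0,0]
}}

```text
t: 3.65
tool_pos: [0.459, -0.0542, 0.2039]
tool_rot: [3.036, -0.806, 0.019]
contact_force: [1.4, -0.1, 1.1]
opening: 0.0062
grip_force: 39.1
```

```bash
python3 -c "
from h import *
go([.480,.310,.22],-.261)"
```

```text
shift [-0.2703 -0.5445 -0.0283] turn [-0.0009 -0.0075 -0.1642]
```

Emit:
{"fn": "apply_moves", "kwargs": {
  "rows": [-0.02,-0.04,-0.028,0,-0.007,-0.164,-0.06,-0.12,-0.028,0,-0.007,-0.164,-0.1,-0.2,-0.028,0,-0.007,-0.164,-0.14,-0.28,-0.028,0,-0.007,-0.164,-0.18,-0.36,-0.028,0,-0.007,-0.164,-0.22,-0.44,-0.028,0,-0.007,-0.164,-0.25,-0.5,-0.028,0,-0.007,-0.164,-0.27,-0.5445,-0.028,0,-0.007,-0.164,-0.27,-0.5445,-0.028,0,-0.007,-0.164,-0.27,-0.5445,-0.028,0,-0.007,-0.164,-0.27,-0.5445,-0.028,0,-0.007,-0.164]
}}

```text
t: 4.75
tool_pos: [0.4771, 0.3097, 0.2133]
tool_rot: [-3.113, 0.41, 0.018]
contact_force: [-0.4, -0.1, -0.7]
opening: 0.006
grip_force: 39.2
```

```bash
python3 - <<'E'
from h import *
p=pose(); im,d=ctrl.get_image("wrist"); print(p, ctrl.get_obs()['t'])
cv2.imwrite("pics/w2.png",im); np.savez("w2.npz",im=im,d=d,p=p[0],r=p[1])
E
```

```text
(array([0.47712365, 0.3096942 , 0.21325279]), array([-3.11288376,  0.41030553,  0.01837589])) 4.8
```

View pics/w2.png

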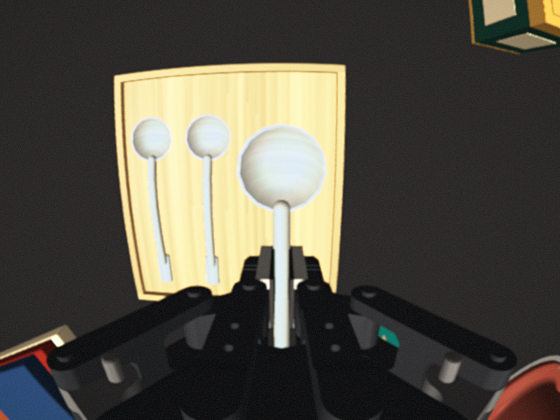

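The wrist view shows the laid bowls at (152,138) and (208,137) and the held spoon straight in the gripper at (282,167). The bowls all point the same way.

```bash
python3 - <<'E'
from sp import *
f=np.load("w2.npz"); p=(f["p"],f["r"]); im=f["im"]; d=f["d"]
for o in spoon(im,p,.014,(120,105,115,185),150): print("laid",o)
def tool(px):
    m=ctrl.camera_model("wrist");K=m["mtx"]; T=m["tool_from_camera"]
    u=(np.array(px)-[K[0,2],K[1,2]])/K[0,0]; r=np.linalg.norm(u); q=np.r_[u*np.sin(r)/r,np.cos(r)]
    z=np.median(d[px[1]-2:px[1]+3,px[0]-1:px[0]+2]); X=q/q[2]*z
    return z,T[:3,:3]@X+T[:3,3]
for px in [(282,130),(282,167),(282,200),(282,230),(282,270),(282,310),(282,342)]: print(px,tool(px))
hsv=cv2.cvtColor(im,cv2.COLOR_BGR2HSV); w=(hsv[...,0]>8)&(hsv[...,0]<28)&(hsv[...,1]>50)&(hsv[...,2]>90); w[:50]=0;w[310:]=0;w[:,:100]=0;w[:,360:]=0
c=np.vstack(blobs(w,500)); P=cast("wrist",c,.013,p); print("tray",rect(P))
# inner corners
print(cast("wrist",[(115,76),(345,66),(137,298)],.014,p))
R=Rn.from_rotvec(p[1]).as_matrix(); print("tool x",R[:,0],"yaw",np.arctan2(R[1,0],R[0,0]))
E
```

```text
laid (np.float64(-0.29261225622059844), array([0.49764141, 0.36938751]), array([0.49911328, 0.36894409]), np.float64(0.15796278815904552))
laid (np.float64(-0.29262088098409567), array([0.51874022, 0.41259734]), array([0.51216822, 0.41457728]), np.float64(0.1663637626156585))
(282, 130) (np.float32(0.13663891), array([0.06273587, 0.00083768, 0.07052893]))
(282, 167) (np.float32(0.14690466), array([0.04573705, 0.00086247, 0.07649679]))
(282, 200) (np.float32(0.14354484), array([0.03209149, 0.0008684 , 0.06925529]))
(282, 230) (np.float32(0.14161709), array([0.01994898, 0.00087716, 0.06391294]))
(282, 270) (np.float32(0.14537904), array([0.00113478, 0.00090294, 0.06263525]))
(282, 310) (np.float32(0.15216073), array([-0.0212298 ,  0.00094037,  0.06351222]))
(282, 342) (np.float32(0.16001563), array([-0.04320041,  0.00098155,  0.06561078]))
tray (array([491.1, 355.7]), array([203.5, 223.4]), np.float64(-0.263))
[[0.62287561 0.42268854]
 [0.57086307 0.23011839]
 [0.41188499 0.48203849]]
tool x [ 0.96577894 -0.25909667 -0.01183048] yaw -0.26210559707926284
```

```bash
python3 - <<'E'
from h import *
# laid spoons from top view: bowl centre (rim height) and paddle end
im=np.load("top0.npz")["im"]; hsv=cv2.cvtColor(im,cv2.COLOR_BGR2HSV)
f=np.load("w2.npz"); p=(f["p"],f["r"])
for b,e in [((152,138),(167,278)),((208,137),(213,280))]:
    B=cast("wrist",b,.0165,p)[0];E=cast("wrist",e,.009,p)[0]; print(B,E,np.arctan2(*(B-E)[::-1]),np.linalg.norm(B-E))
for b,e in [((125,206),(110,251)),((143,211),(127,257))]:
    B=cast("top",b,.0165)[0];E=cast("top",e,.009)[0]; print(B,E,np.arctan2(*(B-E)[::-1]),np.linalg.norm(B-E))
print(pose()); go([.4842,.3102,.14],-.28); go([.4842,.3102,.086],-.28)
E
```

```text
[0.55703977 0.40265895] [0.42521848 0.44084897] -0.2819903935989966 0.1372418592151068
[0.54272545 0.35441878] [0.41288818 0.3948714 ] -0.30203185524184806 0.13599313375679747
[0.55504226 0.40226307] [0.4295617  0.43664519] -0.2674396102552009 0.13010572370047369
[0.54211126 0.35111786] [0.41416816 0.38849351] -0.2842183595609578 0.1332905705729639
(array([0.47730211, 0.30944953, 0.21343124]), array([-3.11240048,  0.411366  ,  0.01785318]))
shift [ 0.0122 -0.0041  0.1223] turn [-0.0003  0.0074  0.0109]
shift [ 0.0132 -0.0041  0.2122] turn [-0.0003  0.0074  0.0109]
```

Emit:
{"fn": "apply_moves", "kwargs": {
  "rows": [0.012,-0.004,0.03,0,0.0075,0.011,0.012,-0.004,0.08,0,0.0075,0.011,0.012,-0.004,0.12,0,0.0075,0.011,0.012,-0.004,0.15,0,0.0075,0.011,0.013,-0.004,0.17,0,0.0075,0.011,0.013,-0.004,0.185,0,0.0075,0.011,0.013,-0.004,0.195,0,0.0075,0.011,0.013,-0.004,0.2,0,0.0075,0.011,0.013,-0.004,0.2,0,0.0075,0.011,0.013,-0.004,0.2,0,0.0075,0.011]
}}

```text
t: 5.8
tool_pos: [0.4849, 0.3116, 0.0946]
tool_rot: [-3.109, 0.436, -0.003]
contact_force: [0.5, -0.1, 0.4]
opening: 0.0057
grip_force: 39.2
```

```bash
python3 - <<'E'
from h import *
print(pose(),ctrl.get_obs()["contact_force"]); go([.4842,.3102,.086],-.28)
p=pose(); im,d=ctrl.get_image("wrist"); np.savez("w3.npz",im=im,d=d,p=p[0],r=p[1]); cv2.imwrite("pics/w3.png",im)
E
```

```text
(array([0.48490697, 0.31158738, 0.09458639]), array([-3.10929438,  0.4362196 , -0.00340745])) [ 0.53134758 -0.11723263  0.36449129]
shift [-0.0005  0.0026  0.0143] turn [-0.0014 -0.0012  0.0008]
```

View pics/w3.png

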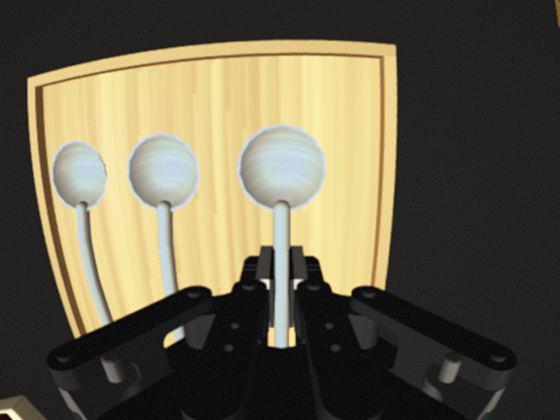

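The held spoon lies over the empty half with its bowl at (282,168), in line with and parallel to the laid ones at (163,172) and (79,176). I'll lower it and release.

Emit:
{"fn": "apply_moves", "kwargs": {
  "rows": [0,0.002,0.006,0,0,0,0,0.002,0.01,0,0,0,0,0.002,0.013,0,0,0,0,0.002,0.014,0,0,0,0,0.002,0.014,0,0,0]
}}

```text
t: 6.35
tool_pos: [0.484, 0.3102, 0.0852]
tool_rot: [-3.11, 0.436, -0.001]
contact_force: [0.2, 0.0, -1.3]
opening: 0.0062
grip_force: 39.2
```

Emit:
{"fn": "apply_moves", "kwargs": {
  "rows": [0,0,0,0,0,0,0,0,0,0,0,0,0,0,0,0,0,0,0,0,0,0,0,0],
  "grip": 0.25
}}

```text
t: 6.75
tool_pos: [0.4842, 0.3103, 0.0856]
tool_rot: [-3.11, 0.436, -0.002]
contact_force: [-0.1, 0.5, 0.4]
opening: 0.0212
grip_force: 0.0
```

Emit:
{"fn": "apply_moves", "kwargs": {
  "rows": [0,0,-0.015,0,0,0,0,0,-0.04,0,0,0,0,0,-0.1,0,0,0,0,0,-0.18,0,0,0,0,0,-0.25,0,0,0,0,0,-0.25,0,0,0,0,0,-0.25,0,0,0]
}}

```text
t: 7.45
tool_pos: [0.4848, 0.3105, 0.2387]
tool_rot: [-3.107, 0.436, -0.009]
contact_force: [0.4, 0.9, -0.6]
opening: 0.0213
grip_force: 0.0
```

```bash
python3 - <<'E'
from sp import *
p=pose(); print(p); im,d=ctrl.get_image("wrist"); cv2.imwrite("pics/w4.png",im)
np.savez("w4.npz",im=im,d=d,p=p[0],r=p[1])
go([.6037,.0547,.28],-.249)
E
```

```text
(array([0.48480527, 0.31048631, 0.2387009 ]), array([-3.10708091,  0.43591921, -0.00857565]))
shift [ 0.3092  0.3541 -0.0731] turn [-0.0013 -0.0011 -0.019 ]
```

View pics/w4.png

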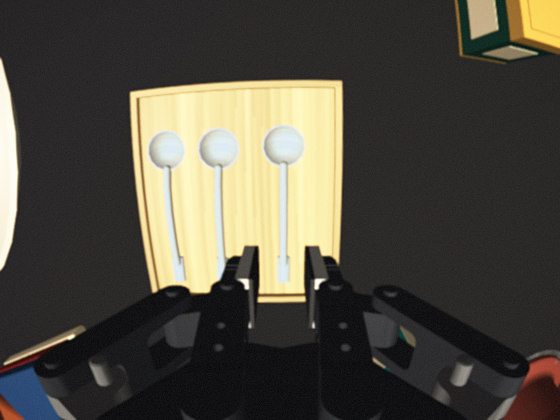

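The third spoon lies flat and parallel with its bowl at (284,145), and the other two have not moved. Next is the left tin.

Emit:
{"fn": "apply_moves", "kwargs": {
  "rows": [0.02,0.02,-0.073,0,0,-0.019,0.07,0.08,-0.073,0,0,-0.019,0.12,0.14,-0.073,0,0,-0.019,0.17,0.2,-0.073,0,0,-0.019,0.22,0.26,-0.073,0,0,-0.019,0.27,0.32,-0.073,0,0,-0.019,0.309,0.354,-0.073,0,0,-0.019,0.309,0.354,-0.073,0,0,-0.019,0.309,0.354,-0.073,0,0,-0.019],
  "grip": 1
}}

```text
t: 8.4
tool_pos: [0.603, 0.0544, 0.277]
tool_rot: [-3.116, 0.392, 0.005]
contact_force: [-0.4, 0.8, 0.2]
opening: 0.0855
grip_force: 0.0
```

```bash
cat > lid.py <<'E'
from h import *
def lids(z=.11):
    p=pose(); im,d=ctrl.get_image("wrist"); np.savez("wl.npz",im=im,d=d,p=p[0],r=p[1])
    hsv=cv2.cvtColor(im,cv2.COLOR_BGR2HSV); m=(hsv[...,0]>15)&(hsv[...,0]<32)&(hsv[...,1]>90)&(hsv[...,2]>150)
    print(p,ctrl.get_obs()["t"])
    for c in blobs(m,800): print(c.min(0),c.max(0),rect(cast("wrist",c,z,p)))
E
python3 - <<'E'
from lid import *
lids(); cv2.imwrite("pics/w5.png",np.load("wl.npz")["im"])
E
```

```text
(array([0.60300739, 0.05442215, 0.27695856]), array([-3.11576841,  0.39192751,  0.00468144])) 8.45
[237 156] [319 253] (array([605.5,  55.7]), array([61.5, 76.9]), np.float64(-0.248))
[426  86] [500 184] (array([ 626.8, -106.7]), array([69.2, 77.3]), np.float64(-0.093))
[529  75] [559 159] (array([ 629.2, -204.3]), array([45.1, 81.8]), np.float64(-0.175))
```

View pics/w5.png

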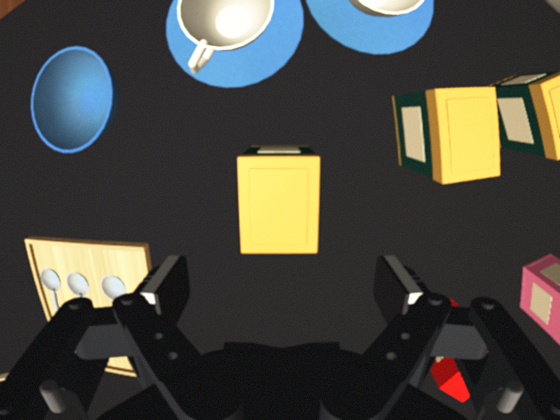

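```bash
cat > heft.py <<'E'
from h import *
F=[];T=[]
for i in range(12): ctrl.get_image("top"); o=ctrl.get_obs(); F.append(o["contact_force"]); T.append(o["effort"])
F=np.array(F); print("F",F.mean(0).round(3),"sd",F.std(0).round(2),"eff",np.mean(T,0).round(3)[1:5],"pos",pose(),o["opening"],o["grip_force"],o["t"])
E
python3 heft.py; python3 -c "
from h import *
go([.605,.0552,.13],-.248)"
```

```text
F [-0.043 -0.315  0.366] sd [0.42 0.57 0.35] eff [-3.7528e+01 -3.6551e+01 -1.0000e-03 -2.0000e-03] pos (array([0.60366833, 0.05492749, 0.27920383]), array([-3.11613329e+00,  3.89654994e-01, -1.91822952e-03])) 0.08526000435416722 0.0 9.05
shift [ 0.0018 -0.0007  0.2487] turn [-0.0008 -0.0007 -0.0005]
```

Emit:
{"fn": "apply_moves", "kwargs": {
  "rows": [0.002,-0.001,0.05,0,0,0,0.002,-0.001,0.12,0,0,0,0.002,-0.001,0.18,0,0,0,0.002,-0.001,0.22,0,0,0,0.002,-0.001,0.245,0,0,0,0.002,-0.001,0.248,0,0,0,0.002,-0.001,0.248,0,0,0]
}}

```text
t: 9.75
tool_pos: [0.6057, 0.0552, 0.1311]
tool_rot: [-3.116, 0.39, -0.003]
contact_force: [-0.0, 0.2, 0.1]
opening: 0.0856
grip_force: 0.0
```

Emit:
{"fn": "apply_moves", "kwargs": {
  "rows": [0,0,0,0,0,0,0,0,0,0,0,0,0,0,0,0,0,0,0,0,0,0,0,0,0,0,0,0,0,0],
  "grip": 0,
  "grip_force": 60
}}

```text
t: 10.25
tool_pos: [0.6066, 0.0554, 0.1326]
tool_rot: [-3.115, 0.39, -0.008]
contact_force: [-0.2, 0.8, 6.0]
opening: 0.0592
grip_force: 66.8
```

Emit:
{"fn": "apply_moves", "kwargs": {
  "rows": [0,0,-0.005,0,0,0,0,0,-0.015,0,0,0,0,0,-0.035,0,0,0,0,0,-0.06,0,0,0,0,0,-0.08,0,0,0,0,0,-0.09,0,0,0,0,0,-0.09,0,0,0,0,0,-0.09,0,0,0,0,0,-0.09,0,0,0]
}}

```text
t: 11.15
tool_pos: [0.6046, 0.0552, 0.1834]
tool_rot: [-3.116, 0.39, 0.001]
contact_force: [0.6, 0.9, -5.1]
opening: 0.0594
grip_force: 65.8
```

```bash
python3 heft.py
```

```text
F [-0.176 -0.087 -4.797] sd [0.34 0.37 0.43] eff [-4.2127e+01 -3.6931e+01  7.0000e-03  7.0000e-03] pos (array([0.60513084, 0.05521435, 0.18431845]), array([-3.11613054e+00,  3.89835460e-01, -1.75695865e-03])) 0.059197765111732616 65.79137206077576 11.75
```

Left tin is about 0.5 kg. I'll set it back gently.

Emit:
{"fn": "apply_moves", "kwargs": {
  "rows": [0,0,0.02,0,0,0,0,0,0.045,0,0,0,0,0,0.065,0,0,0,0,0,0.077,0,0,0,0,0,0.082,0,0,0,0,0,0.085,0,0,0,0,0,0.087,0,0,0,0,0,0.087,0,0,0,0,0,0.087,0,0,0]
}}

```text
t: 12.65
tool_pos: [0.6056, 0.0552, 0.1327]
tool_rot: [-3.116, 0.39, -0.004]
contact_force: [-1.2, 0.6, -3.7]
opening: 0.0592
grip_force: 66.0
```

Emit:
{"fn": "apply_moves", "kwargs": {
  "rows": [0,0,0,0,0,0,0,0,0,0,0,0,0,0,0,0,0,0,0,0,0,0,0,0,0,0,0,0,0,0],
  "grip": 1
}}

```text
t: 13.15
tool_pos: [0.6054, 0.0552, 0.1324]
tool_rot: [-3.116, 0.39, -0.003]
contact_force: [0.0, 0.2, -0.3]
opening: 0.0853
grip_force: 0.0
```

Emit:
{"fn": "apply_moves", "kwargs": {
  "rows": [0,0,-0.02,0,0,0,0,0,-0.07,0,0,0,0,0,-0.14,0,0,0,0,0,-0.21,0,0,0,0,0,-0.25,0,0,0,0,0,-0.25,0,0,0,0,0,-0.25,0,0,0,0,0,-0.25,0,0,0]
}}

```text
t: 13.95
tool_pos: [0.6042, 0.0551, 0.2802]
tool_rot: [-3.116, 0.39, 0.003]
contact_force: [0.4, 0.8, -0.4]
opening: 0.0852
grip_force: 0.0
```

```bash
python3 - <<'E'
from lid import *
lids(); go([.625,-.111,.28],-.095)
E
```

```text
(array([0.60418096, 0.05508361, 0.2802293 ]), array([-3.11636176,  0.39011766,  0.003123  ])) 14.0
[239 158] [321 254] (array([604.4,  55.4]), array([61.5, 77.2]), np.float64(-0.247))
[426  88] [498 184] (array([ 626.8, -107. ]), array([69.2, 77.3]), np.float64(-0.093))
[528  76] [559 160] (array([ 629.4, -206.2]), array([47.2, 83. ]), np.float64(-0.173))
shift [ 0.102   0.2597 -0.0007] turn [-0.0004  0.0018 -0.098 ]
```

Left tin is back in place within about 1 mm. Next is the middle tin.

Emit:
{"fn": "apply_moves", "kwargs": {
  "rows": [0.015,0.04,0,0,0,-0.05,0.035,0.09,0,0,0,-0.098,0.06,0.15,0,0,0,-0.098,0.08,0.21,0,0,0,-0.098,0.102,0.26,0,0,0,-0.098,0.102,0.26,0,0,0,-0.098,0.102,0.26,0,0,0,-0.098,0.102,0.26,0,0,0,-0.098]
}}

```text
t: 14.8
tool_pos: [0.6255, -0.1103, 0.2807]
tool_rot: [-3.136, 0.148, 0.001]
contact_force: [-0.1, -0.2, 0.0]
opening: 0.0854
grip_force: 0.0
```

```bash
python3 - <<'E'
from lid import *
lids()
E
python3 heft.py; python3 -c "
from h import *
go([.625,-.111,.13],-.095)"
```

```text
(array([ 0.62547524, -0.11033737,  0.28072645]), array([-3.13613782e+00,  1.48062304e-01,  1.28204484e-03])) 14.85
[ 73 202] [132 290] (array([604.4,  54.1]), array([62.2, 77.8]), np.float64(-0.25))
[243 156] [324 253] (array([ 626.6, -112.2]), array([61.3, 77.7]), np.float64(-0.094))
[392 139] [473 243] (array([ 627.6, -238.6]), array([65.9, 78.6]), np.float64(0.182))
F [-0.183  0.078 -0.205] sd [0.46 0.4  0.43] eff [-4.0610e+01 -3.6642e+01  4.0000e-03 -2.0000e-03] pos (array([ 0.62587436, -0.11117499,  0.2820066 ]), array([-3.13700664e+00,  1.49099788e-01, -1.96672312e-03])) 0.08547984320790371 0.0 15.45
shift [-1.800e-03  1.000e-04  2.533e-01] turn [-0.0007 -0.0008  0.    ]
```

Emit:
{"fn": "apply_moves", "kwargs": {
  "rows": [0,0.0015,0.05,0,0,0,0,0.0015,0.12,0,0,0,0,0.0015,0.18,0,0,0,0,0.0015,0.22,0,0,0,0,0.0015,0.245,0,0,0,0,0.0015,0.251,0,0,0,0,0.0015,0.251,0,0,0]
}}

```text
t: 16.15
tool_pos: [0.6263, -0.112, 0.1317]
tool_rot: [-3.137, 0.149, -0.002]
contact_force: [-0.1, -0.0, 0.8]
opening: 0.0857
grip_force: 0.0
```

Emit:
{"fn": "apply_moves", "kwargs": {
  "rows": [0,0,0,0,0,0,0,0,0,0,0,0,0,0,0,0,0,0,0,0,0,0,0,0,0,0,0,0,0,0],
  "grip": 0,
  "grip_force": 60
}}

```text
t: 16.65
tool_pos: [0.6273, -0.1122, 0.1337]
tool_rot: [-3.138, 0.149, -0.008]
contact_force: [-0.2, 0.6, 5.8]
opening: 0.0595
grip_force: 65.4
```

Emit:
{"fn": "apply_moves", "kwargs": {
  "rows": [0,0,-0.005,0,0,0,0,0,-0.015,0,0,0,0,0,-0.035,0,0,0,0,0,-0.06,0,0,0,0,0,-0.08,0,0,0,0,0,-0.09,0,0,0,0,0,-0.09,0,0,0,0,0,-0.09,0,0,0,0,0,-0.09,0,0,0]
}}

```text
t: 17.55
tool_pos: [0.6254, -0.1118, 0.1844]
tool_rot: [-3.137, 0.149, 0.001]
contact_force: [-0.5, 0.2, -2.7]
opening: 0.0597
grip_force: 64.8
```

```bash
python3 heft.py
```

```text
F [-0.069  0.118 -2.251] sd [0.42 0.59 0.53] eff [-4.3452e+01 -3.5631e+01  5.0000e-03  3.0000e-03] pos (array([ 0.62593025, -0.11197886,  0.18538016]), array([-3.13695890e+00,  1.49157681e-01, -1.88377180e-03])) 0.05950328398333383 64.82215404510498 18.15
```

Middle tin is about 0.22 kg. I'll set it back.

Emit:
{"fn": "apply_moves", "kwargs": {
  "rows": [0,0,0.02,0,0,0,0,0,0.045,0,0,0,0,0,0.065,0,0,0,0,0,0.077,0,0,0,0,0,0.082,0,0,0,0,0,0.085,0,0,0,0,0,0.087,0,0,0,0,0,0.087,0,0,0,0,0,0.087,0,0,0]
}}

```text
t: 19.05
tool_pos: [0.6264, -0.112, 0.1338]
tool_rot: [-3.137, 0.149, -0.004]
contact_force: [0.1, 0.2, -1.2]
opening: 0.0593
grip_force: 64.9
```

Emit:
{"fn": "apply_moves", "kwargs": {
  "rows": [0,0,0,0,0,0,0,0,0,0,0,0,0,0,0,0,0,0,0,0,0,0,0,0,0,0,0,0,0,0],
  "grip": 1
}}

```text
t: 19.55
tool_pos: [0.626, -0.112, 0.1333]
tool_rot: [-3.137, 0.149, -0.002]
contact_force: [-0.9, 0.9, -0.6]
opening: 0.0852
grip_force: 0.0
```

Emit:
{"fn": "apply_moves", "kwargs": {
  "rows": [0,0,-0.02,0,0,0,0,0,-0.07,0,0,0,0,0,-0.14,0,0,0,0,0,-0.21,0,0,0,0,0,-0.25,0,0,0,0,0,-0.25,0,0,0,0,0,-0.25,0,0,0,0,0,-0.25,0,0,0]
}}

```text
t: 20.35
tool_pos: [0.625, -0.1119, 0.2812]
tool_rot: [-3.136, 0.149, 0.003]
contact_force: [-0.5, 0.9, -0.5]
opening: 0.0856
grip_force: 0.0
```

```bash
python3 - <<'E'
from lid import *
lids(); go([.627,-.2405,.28],.185)
E
```

```text
(array([ 0.62499147, -0.11185219,  0.28117659]), array([-3.13616200e+00,  1.49156758e-01,  3.06175134e-03])) 20.4
[ 71 201] [130 289] (array([604.4,  54.2]), array([62.3, 77.8]), np.float64(-0.248))
[241 157] [322 253] (array([ 625.6, -112. ]), array([61.4, 77.3]), np.float64(-0.094))
[390 138] [471 242] (array([ 627.5, -238.6]), array([65.7, 78.1]), np.float64(0.186))
shift [0.0238 0.2132 0.0008] turn [-0.0014  0.0015 -0.1782]
```

Emit:
{"fn": "apply_moves", "kwargs": {
  "rows": [0.004,0.04,0,0,0,-0.06,0.01,0.1,0,0,0,-0.13,0.018,0.16,0,0,0,-0.178,0.024,0.213,0,0,0,-0.178,0.024,0.213,0,0,0,-0.178,0.024,0.213,0,0,0,-0.178,0.024,0.213,0,0,0,-0.178,0.024,0.213,0,0,0,-0.178]
}}

```text
t: 21.2
tool_pos: [0.628, -0.2394, 0.2825]
tool_rot: [-3.126, -0.292, -0.001]
contact_force: [0.2, 1.1, -0.7]
opening: 0.0856
grip_force: 0.0
```

```bash
python3 - <<'E'
from lid import *
lids(); go([.627,-.2405,.13],.185)
E
```

```text
(array([ 0.62799775, -0.23940177,  0.28253296]), array([-3.12640547e+00, -2.91581511e-01, -9.59156189e-04])) 21.25
[244 160] [324 254] (array([ 627.5, -241.8]), array([61.1, 76.4]), np.float64(0.188))
[  0 142] [ 21 221] (array([601.1,  40.8]), array([36.2, 77.4]), np.float64(-0.249))
[ 94 130] [171 235] (array([ 625.5, -112.9]), array([61.7, 77.3]), np.float64(-0.095))
shift [-0.0023  0.0017  0.2546] turn [-0.0008 -0.0007  0.0006]
```

Emit:
{"fn": "apply_moves", "kwargs": {
  "rows": [0,0.002,0.05,0,0,0,0,0.002,0.12,0,0,0,0,0.002,0.18,0,0,0,0,0.002,0.22,0,0,0,0,0.002,0.245,0,0,0,0,0.002,0.251,0,0,0,0,0.002,0.251,0,0,0]
}}

```text
t: 21.95
tool_pos: [0.6288, -0.2415, 0.1329]
tool_rot: [-3.128, -0.29, -0.003]
contact_force: [-0.2, -0.3, -0.4]
opening: 0.0855
grip_force: 0.0
```

Emit:
{"fn": "apply_moves", "kwargs": {
  "rows": [0,0,0,0,0,0,0,0,0,0,0,0,0,0,0,0,0,0,0,0,0,0,0,0,0,0,0,0,0,0],
  "grip": 0,
  "grip_force": 60
}}

```text
t: 22.45
tool_pos: [0.6296, -0.2421, 0.1349]
tool_rot: [3.127, 0.29, 0.007]
contact_force: [-0.5, 1.3, 5.1]
opening: 0.0593
grip_force: 65.6
```

Emit:
{"fn": "apply_moves", "kwargs": {
  "rows": [0,0,-0.005,0,0,0,0,0,-0.015,0,0,0,0,0,-0.035,0,0,0,0,0,-0.06,0,0,0,0,0,-0.08,0,0,0,0,0,-0.09,0,0,0,0,0,-0.09,0,0,0,0,0,-0.09,0,0,0,0,0,-0.09,0,0,0]
}}

```text
t: 23.35
tool_pos: [0.6279, -0.2415, 0.1855]
tool_rot: [-3.126, -0.289, 0.0]
contact_force: [-0.2, 0.4, -2.9]
opening: 0.0591
grip_force: 65.0
```

```bash
python3 heft.py
```

```text
F [-0.145  0.041 -2.872] sd [0.42 0.58 0.35] eff [-4.7766e+01 -3.6312e+01  2.0000e-03  7.0000e-03] pos (array([ 0.62833685, -0.24177665,  0.1864539 ]), array([-3.12738086e+00, -2.89380095e-01, -2.06949091e-03])) 0.05940707894093302 64.97534525580704 23.95
```

Right tin is about 0.28 kg, so the left one (about 0.49 kg) is the fullest. I'll set this one back and return to the left.

Emit:
{"fn": "apply_moves", "kwargs": {
  "rows": [0,0,0.02,0,0,0,0,0,0.045,0,0,0,0,0,0.065,0,0,0,0,0,0.077,0,0,0,0,0,0.082,0,0,0,0,0,0.085,0,0,0,0,0,0.087,0,0,0,0,0,0.087,0,0,0,0,0,0.087,0,0,0]
}}

```text
t: 24.85
tool_pos: [0.6288, -0.2419, 0.135]
tool_rot: [-3.128, -0.29, -0.004]
contact_force: [-0.0, -0.2, -1.1]
opening: 0.0596
grip_force: 65.1
```

Emit:
{"fn": "apply_moves", "kwargs": {
  "rows": [0,0,0,0,0,0,0,0,0,0,0,0,0,0,0,0,0,0,0,0,0,0,0,0,0,0,0,0,0,0],
  "grip": 1
}}

```text
t: 25.35
tool_pos: [0.6285, -0.2417, 0.1344]
tool_rot: [-3.127, -0.289, -0.002]
contact_force: [-0.4, 0.4, 0.4]
opening: 0.0857
grip_force: 0.0
```

Emit:
{"fn": "apply_moves", "kwargs": {
  "rows": [0,0,-0.02,0,0,0,0,0,-0.07,0,0,0,0,0,-0.14,0,0,0,0,0,-0.21,0,0,0,0,0,-0.25,0,0,0,0,0,-0.25,0,0,0,0,0,-0.25,0,0,0,0,0,-0.25,0,0,0]
}}

```text
t: 26.15
tool_pos: [0.6275, -0.2414, 0.2822]
tool_rot: [-3.126, -0.289, 0.002]
contact_force: [-0.0, -0.1, -0.1]
opening: 0.0855
grip_force: 0.0
```

```bash
python3 - <<'E'
from lid import *
lids(); go([.6045,.055,.28],-.248)
E
```

```text
(array([ 0.62749447, -0.24144128,  0.2821659 ]), array([-3.12551827e+00, -2.89386914e-01,  2.27862536e-03])) 26.2
[242 159] [322 254] (array([ 626.8, -242. ]), array([61.2, 77. ]), np.float64(0.187))
[  0 142] [ 19 221] (array([600.7,  32.8]), array([32. , 81.1]), np.float64(-0.049))
[ 93 129] [169 233] (array([ 625.6, -112.9]), array([61.7, 77.3]), np.float64(-0.096))
shift [ 0.0532 -0.4927  0.0043] turn [-0.0018  0.0016  0.2754]
```

Emit:
{"fn": "apply_moves", "kwargs": {
  "rows": [0.004,-0.04,0.004,0,0,0.06,0.012,-0.11,0.004,0,0,0.12,0.02,-0.18,0.004,0,0,0.18,0.028,-0.25,0.004,0,0,0.23,0.035,-0.32,0.004,0,0,0.275,0.043,-0.39,0.004,0,0,0.275,0.05,-0.46,0.004,0,0,0.275,0.053,-0.493,0.004,0,0,0.275,0.053,-0.493,0.004,0,0,0.275,0.053,-0.493,0.004,0,0,0.275,0.053,-0.493,0.004,0,0,0.275]
}}

```text
t: 27.3
tool_pos: [0.6051, 0.0537, 0.2812]
tool_rot: [-3.117, 0.389, 0.001]
contact_force: [0.9, 0.3, 0.3]
opening: 0.0851
grip_force: 0.0
```

```bash
python3 - <<'E'
from lid import *
lids(); go([.605,.0552,.13],-.248)
E
```

```text
(array([0.60507562, 0.05371862, 0.28118785]), array([-3.11673533e+00,  3.89327677e-01,  5.18940815e-04])) 27.35
[238 160] [319 255] (array([604.4,  55.4]), array([61.5, 76.9]), np.float64(-0.246))
[424  91] [497 187] (array([ 625.9, -107.3]), array([70. , 77.3]), np.float64(-0.099))
[527  78] [559 163] (array([ 623.2, -218.6]), array([52.2, 78.6]), np.float64(0.145))
shift [-0.001  -0.0024  0.2525] turn [-0.0005  0.     -0.0006]
```

Emit:
{"fn": "apply_moves", "kwargs": {
  "rows": [0,0,0.05,0,0,0,0,0,0.12,0,0,0,0,0,0.18,0,0,0,0,0,0.22,0,0,0,0,0,0.245,0,0,0,0,0,0.251,0,0,0,0,0,0.251,0,0,0]
}}

```text
t: 28.05
tool_pos: [0.6057, 0.0544, 0.1318]
tool_rot: [-3.116, 0.389, -0.002]
contact_force: [-0.4, 0.9, 0.5]
opening: 0.0856
grip_force: 0.0
```

Emit:
{"fn": "apply_moves", "kwargs": {
  "rows": [0,0,0,0,0,0,0,0,0,0,0,0,0,0,0,0,0,0,0,0,0,0,0,0,0,0,0,0,0,0],
  "grip": 0,
  "grip_force": 60
}}

```text
t: 28.55
tool_pos: [0.6068, 0.055, 0.1338]
tool_rot: [-3.116, 0.387, -0.008]
contact_force: [0.9, 1.2, 5.8]
opening: 0.0594
grip_force: 66.7
```

Emit:
{"fn": "apply_moves", "kwargs": {
  "rows": [0,0,-0.005,0,0,0,0,0,-0.015,0,0,0,0,0,-0.04,0,0,0,0,0,-0.08,0,0,0,0,0,-0.13,0,0,0,0,0,-0.18,0,0,0,0,0,-0.23,0,0,0,0,0,-0.28,0,0,0,0,0,-0.31,0,0,0,0,0,-0.33,0,0,0,0,0,-0.34,0,0,0,0,0,-0.34,0,0,0,0,0,-0.34,0,0,0,0,0,-0.34,0,0,0,0,0,-0.34,0,0,0]
}}

```text
t: 30.05
tool_pos: [0.6048, 0.0547, 0.334]
tool_rot: [-3.117, 0.387, 0.002]
contact_force: [0.5, 0.3, -4.1]
opening: 0.0599
grip_force: 65.9
```

```bash
python3 heft.py; python3 -c "
from h import *
im,_=ctrl.get_image('scene'); cv2.imwrite('pics/s9.png',im)"
```

```text
F [ 0.099 -0.028 -4.603] sd [0.47 0.64 0.49] eff [-3.9954e+01 -4.0209e+01  8.0000e-03  1.3000e-02] pos (array([0.60512347, 0.05469895, 0.33556082]), array([-3.11640622e+00,  3.87458007e-01, -1.76783555e-03])) 0.05967145350589936 65.87184190750122 30.65
```

View pics/s9.png

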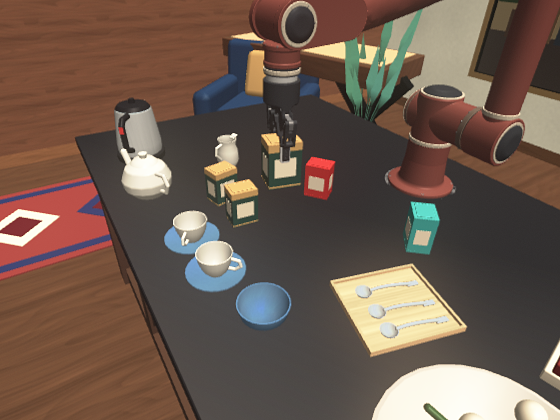

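The left tin is held upright at (281,160), with its base about 20 cm up. The other two stand in place at (221,182) and (241,203), and the three spoons lie parallel in the tray around (400,305).

```bash
python3 -c "
from station import ctrl
print(ctrl.finish_job())"
```

```text
the job is handed in; nothing more can be done
None
```

The job is handed in at about 31 s: the spoon lies in the tray parallel to the other two, and the fullest tin (left, about 0.49 kg) is held upright about 20 cm up, with the middle (about 0.22 kg) and right (about 0.28 kg) tins back in their places.

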